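# Build up a heel on the heel plate and hold the reading glass over it at the gauged height

## Robot

A 7-joint arm with a two-finger parallel gripper is mounted at the origin on a cart in front of the work surface, level with it; the furniture and walls round the work are solid. World frame = base frame: x ahead of the robot, y to its left, z up, the work surface at z = 0. Lengths are in m, angles in rad, forces in N, time in s.
With the tool pointing down it reaches from about 0.4 to 0.85 m from the base axis. Payload 10.4 kg.
Tool frame: the origin (TCP) lies on the front face of the gripper's body, between the roots of the fingers; the fingertips stand 73 mm ahead of it and the grasp point (between the pads) lies 54 mm ahead of it; z points along the fingers, y is the line along which they close (so a half turn about z gives the same grasp; the last joint's range is limited). The gripper opens to 85 mm and grips with 20 to 120 N. Pads are 22 mm wide; open, the fingers measure 114 mm over their backs; the gripper's body (76 mm by 85 mm) begins 54 mm behind the grasp point. The pads swing forward as they close: fully open they stand 13 mm farther back than shut.
Start: joints at [1.108, 0.332, -0.065, 1.46, 0.022, 1.35, -0.088], TCP at [0.266, -0.566, 0.304] pointing down, gripper open.
Joint ranges: [-2.6, 2.6], [-0.5, 2.12], [-1.47, 1.34], [0.16, 2.42], [-1.27, 4.41], [0.06, 2.06], [-2.6, 2.6]. Speed limits (rad/s): [2.22, 2.22, 2.79, 2.79, 3.14, 3.14, 3.14].

## Interface

Orientations are given as a unit quaternion [x, y, z, w].
In Python, from workcell import manip gives the robot as it stands.
- The arm moves only by the shell command python3 -m jog 'ROWS' [FORCE]. ROWS is JSON, a list of rows, each an object with "grip": the gripper command: -1 is fully open, 1 is shut, values between are in proportion; "slide": the shift along the tool's x, y, z in cm, a list of three; "yaw": the turn about the tool's z in rad. A call has 1 to 8 rows; each row shifts and turns the commanded pose from where the row before left it, along the tool's axes as they then stand; what a row does not reach is not made up. A row lasts 1/10 s, in which the tool goes at most 50 mm and 8.59 degrees, less where a joint would pass 70% of its speed; a pose out of reach is approached as far as the arm can. A call with a gripper value outside its range is refused whole. The fingers move at their own pace and stop on an object; FORCE is the grip in N (left out, the last holds). Time passes only in rows, so rows that do not move let the fingers close. It gives the time, the measured TCP pose, the force, the opening and the grip force at its end, in the units of the state.
- manip.get_obs(): the state, without advancing time (a new reading comes with each control period).
- manip.camera(name): name is "side" or "top" or "wrist"; returns the picture (480x640x3 uint8, blue, green, red); there is no depth.
- manip.calibration(name): a dict with "vfov" (degrees; the focal length in pixels is half the picture's height over the tangent of half this angle, whatever the lens; pixels are square), "cx", "cy" (the principal point, pixels), "camera_from_world" (4x4, takes a point from world to camera coordinates). Camera axes: x right, y down, z forward; pixel columns grow to the right and rows downward; lengths in m; the calibration is good to about 2 mm. A picture is of the moment at which its call begins: read the wrist's pose just before it. calibration takes no time and is no camera call; for the wrist camera it gives the pose at the moment of the call.
- manip.hand_in(): hands the job in; it is judged then, once.
Trained networks look in the newest picture that a camera, given by its name, has taken for a name from the list of things; names that differ only in an ending like _2 or _b are one class to them, and where a whole thing is asked for, a point or a joint stands for the part that bears it (a point fixed in the world has none). Each returns a list of dicts, best first, with "conf" (0 to 1); they miss things now and then, are a little off and sometimes report something else, mostly with a low value. They report only what shows in the picture. A call takes as long as a camera call. They do not tell look-alikes from the thing itself.
- manip.masks_of(thing, camera): "region" (480x640 bool, what is visible of it) and "centre" ([column, row] in pixels, amid what is visible of it).
The state is a dict: "clock": time; "joint_pos": joint angles; "joint_velocities": joint speeds; "tau": joint torques, N m; "position": TCP position; "ee_rot": TCP orientation; "ft_force": force on the tool from outside, world axes, zero at the start; "torque": the same for the moment, N m; "grip_width": opening from 0.0 (shut) to 1.0 (fully open); "grasp_force": force on a finger pad.
Only numpy, scipy, OpenCV 4.12 (cv2) and the standard library are available. Lean on these libraries where they do the work, as an engineer would, in place of code of your own. Each camera call takes 0.05 s, during which the arm holds its last target. There are 200 camera calls.

## Task

Build up the heel on the steel plate: lay the thick rubber heel block flat between the plate's four pins, its straight edge along the plate's straight side, then the thin block squarely on top, edges flush. Then take the reading glass by its handle from its wooden rest and hold it level and still over the middle of the heel, touching nothing, with the middle of its rim as high as the gauge's pointer, where my eye sees the nail holes sharp; finish while still holding it there. Never let the glass touch the heel or shift the gauge's pointer, and leave the glue tin, thread spool and wax where they are.

Things in the scene. Friction and masses are not known exactly. Their poses are not given: they have to be found in the camera images.
- heel_base: the thicker of two dark rubber heel blocks, loose, flat, D-shaped, 65 (x) x 63 (y) x 22 mm, 60 g. Origin: centre of underside, z up. Straight edge, 43 mm long, at y = +31 mm; blunt rounded back at y = -31; x sides (+-32, widest at y = +3) taper slightly, walls lean in 2 mm to the bevelled rim. Held squarely by closing along its y, through the origin (63 mm)
- top_piece: the thinner rubber heel block, loose on the bench: the same outline and axes as heel_base, 16 mm thick, 60 g. Origin: centre of the underside, z up, straight edge at +y. The two blocks may have changed places.
- heel_base_straight_edge (a point): point in the middle of the straight edge of heel_base, at its underside (31 mm from the origin along the block's +y)
- top_piece_straight_edge (a point): point in the middle of the straight edge of top_piece, at its underside (31 mm from the origin along the block's +y)
- heel_plate: steel plate shaped like a heel, fixed: 124 mm (x) x 10 mm, straight side at y = +52 mm, round end at y = -60. Origin: underside, below the middle of the pins, z up. Four brass pins, 8 mm thick, 11 mm high, domed, stand round the outline of a block with about 3 mm of play: at x = +-35.5, y = +29 mm and x = +-32.6, y = -22 mm. Between them the +y and -y sides are open for fingers
- plate_seat (a point): middle of the place between the pins, on the plate's top surface (10 mm above the bench); the thick block's origin belongs here, its axes parallel to the plate's
- plate_straight_edge (a point): point on the plate's top, 31 mm from plate_seat along the plate's +y, where the middle of the straight edges belongs
- height_gauge: heel-height gauge fixed on the bench behind the plate: round cast foot 62 mm across, upright steel rule 18 x 5 mm with tick marks, 206 mm high. Origin: centre of the foot's underside; the pointer faces its -x
- gauge_head (a joint): height setting of the brass sliding head on the gauge's upright, in m: the pointer stands 110 mm above the bench plus this value. Clamped by friction (about 5 N); must be left as it is
- gauge_pointer (a point): sharp tip of the horizontal steel pointer, 60 mm from the gauge's upright towards the plate; its height is the height at which the middle of the glass's rim must be held (it differs from time to time, 114 to 144 mm above the bench)
- reading_glass: hand lens, about 110 g: steel rim 74 mm across, 12 mm thick, clear lens; wooden handle 16 mm wide (y), 18 mm high (z), brass ends. Origin: centre of the lens, at mid-height of rim and handle; z is the lens axis (up), the handle runs from 50 to 150 mm along -x. It lies level in its rest and lifts out straight up
- glass_grip (a point): middle of the free part of the handle, 95 mm from the lens centre along the glass's -x, 35 mm above the bench while it lies in the rest; here the fingers close on the 16 mm width (along the glass's y)
- glass_rest: wooden rest, fixed: board 104 (x) x 52 (y) x 8 mm with two notched cheeks, 10 mm thick, 46 mm wide, 38 mm high, at x = +-38 mm; the handle lies along x in the notches (21 mm wide, floor 26 mm above the bench), 66 mm free between the cheeks, 18 mm of air under it. Origin: centre of underside; the lens overhangs at +x
- glue_tin: yellow glue tin with a grey lid, 68 mm across, 86 mm high, standing; origin: centre of the underside. Leave alone
- thread_spool: wooden spool of black thread, 50 mm across, 64 mm high, standing; origin: centre of the underside. Leave alone
- wax_puck: yellow-brown cake of wax, 60 mm across, 23 mm high; origin: centre of the underside. Leave alone
Things that resemble listed ones, but are neither listed nor needed, are in the scene too. Leave any orange or red look-alike of the top_piece alone.

How it is judged:
On the way, in this order (a step that is already met when the one before it is completed fails the run):
1. the thick block lies flat on the plate between the pins, straight edge along the plate's straight side, let go (horizontal distance between heel_base and plate_seat below 0.006 m and horizontal distance between heel_base_straight_edge and plate_straight_edge below 0.01 m and z of heel_base in the frame of plate_seat between -0.003 and 0.003 m and angle between heel_base's own z axis and vertical below 0.07 rad and contact force between the fingers and heel_base below 0.1 N), for 0.2 s.
2. the top piece lies centred on the thick block, edges flush, let go (all of step 1 and horizontal distance between top_piece and heel_base below 0.006 m and horizontal distance between top_piece_straight_edge and heel_base_straight_edge below 0.01 m and z of top_piece in the frame of heel_base between 0.019 and 0.025 m and angle between top_piece's own z axis and vertical below 0.07 rad and contact force between the fingers and top_piece below 0.1 N), for 0.2 s.
At the end, for the whole second after the job is handed in: Thick block flat between the pins (6 mm), top piece flat and centred on it (6 mm), straight edges within 10 mm, both let go; glass held by the fingers alone, still, level within 0.1 rad, lens centre within 6 mm of the pointer's height and 12 mm of the heel's middle (all of step 2 and z of reading_glass in the frame of gauge_pointer between -0.006 and 0.006 m and horizontal distance between reading_glass and top_piece below 0.012 m and angle between reading_glass's own z axis and vertical below 0.1 rad and linear speed of reading_glass below 0.02 m/s and contact force between the fingers and reading_glass above 1 N and contact force between reading_glass and top_piece below 0.1 N and contact force between reading_glass and heel_base below 0.1 N and contact force between reading_glass and heel_plate below 0.1 N and contact force between reading_glass and height_gauge below 0.1 N and contact force between reading_glass and glass_rest below 0.1 N); the arm keeps its last pose, push and grip.
It fails at once if the gauge's pointer was knocked out of place (moved over 4 mm) (distance of gauge_pointer from where it was at the start of the episode above 0.004 m).
It fails at once if the glass touched the heel (contact force between reading_glass and top_piece above 0.5 N or contact force between reading_glass and heel_base above 0.5 N).
It fails at once if the glue tin was moved (over 20 mm) (distance of glue_tin from where it was at the start of the episode above 0.02 m).
It fails at once if the spool of thread was moved (over 20 mm) (distance of thread_spool from where it was at the start of the episode above 0.02 m).
It fails at once if the cake of wax was moved (over 20 mm) (distance of wax_puck from where it was at the start of the episode above 0.02 m).
It also fails if it takes over 64 s, if anything falls off the work surface, if the arm or the gripper's body presses on something with over 40 N, if the wrist force passes 120 N, or if a joint passes its speed limit or range.

## Working session

There is one attempt and no reset: what is moved stays moved. The work goes in short steps, Python scripts to look and compute and a shell command to move; the robot and the scene stay as the last step left them, time stands still between calls to the robot, and variables do not carry over. Pictures are saved under pics/ and viewed, at most 10 in all, crops included, and the job is handed in when it is done.

```bash
ls; mkdir -p pics; python3 - <<'E'
from workcell import manip
import cv2,numpy as np
o=manip.get_obs();print({k:np.round(v,3).tolist() for k,v in o.items()})
for c in ['top','side']:
    im=manip.camera(c);cv2.imwrite(f'pics/{c}0.png',im)
    k=manip.calibration(c);print(c,k['vfov'],k['cx'],k['cy'],np.round(k['camera_from_world'],4).tolist())
    for t in ['heel_base','top_piece','heel_plate','height_gauge','gauge_pointer','reading_glass','glass_rest','glue_tin','thread_spool','wax_puck']:
        print(t,[(round(d['conf'],2),np.round(d['centre']).tolist(),int(d['region'].sum())) for d in manip.masks_of(t,c)])
E
```

```text
pics
{'clock': 0.0, 'joint_pos': [1.108, 0.333, -0.065, 1.461, 0.022, 1.35, -0.088], 'joint_velocities': [-0.0, -0.001, -0.0, -0.002, -0.001, -0.001, -0.0], 'tau': [-0.001, -62.544, 0.049, -39.16, 0.016, 0.01, -0.0], 'position': [0.266, -0.565, 0.303], 'ee_rot': [0.976, 0.218, -0.0, -0.001], 'ft_force': [-0.118, 0.341, -0.877], 'torque': [0.032, -0.031, -0.01], 'grasp_force': 0.0, 'grip_width': 0.997}
top 57.96879563889201 316.9030544726936 237.2305891225883 [[-0.0035, -0.9996, -0.0287, 0.054], [-0.9847, 0.0084, -0.1743, 0.5114], [0.1745, 0.0277, -0.9843, 1.0218], [0.0, 0.0, 0.0, 1.0]]
heel_base [(0.75, [313.0, 260.0], 516)]
top_piece [(0.92, [381.0, 268.0], 550), (0.79, [222.0, 335.0], 581), (0.71, [328.0, 136.0], 172), (0.7, [274.0, 180.0], 473), (0.66, [265.0, 234.0], 528)]
heel_plate [(0.71, [318.0, 211.0], 1762)]
height_gauge [(0.95, [326.0, 151.0], 674)]
gauge_pointer [(0.51, [326.0, 136.0], 129)]
reading_glass [(0.97, [209.0, 225.0], 988), (0.73, [313.0, 263.0], 540)]
glass_rest [(0.74, [220.0, 253.0], 517)]
glue_tin [(0.68, [473.0, 252.0], 866)]
thread_spool [(0.94, [229.0, 1
[... 162 characters left out ...]
363955132 [[-0.8028, -0.5962, -0.0078, 0.4471], [-0.4011, 0.5496, -0.7328, 0.2615], [0.4412, -0.5852, -0.6804, 1.0168], [0.0, 0.0, 0.0, 1.0]]
heel_base [(0.93, [334.0, 276.0], 485)]
top_piece [(0.8, [375.0, 238.0], 340), (0.77, [286.0, 294.0], 449), (0.75, [348.0, 365.0], 497), (0.56, [253.0, 261.0], 396), (0.2, [261.0, 212.0], 507)]
heel_plate [(0.89, [305.0, 249.0], 1148)]
height_gauge [(0.76, [264.0, 209.0], 629)]
gauge_pointer [(0.44, [267.0, 192.0], 128)]
reading_glass [(0.64, [242.0, 320.0], 1069)]
glass_rest [(0.81, [270.0, 332.0], 519)]
glue_tin [(0.78, [403.0, 189.0], 725), (0.5, [306.0, 251.0], 1154)]
thread_spool [(0.77, [218.0, 279.0], 522)]
wax_puck [(0.62, [354.0, 207.0], 208)]
```

```bash
python3 - <<'E'
import cv2
a=cv2.imread('pics/top0.png')[110:360,190:510];cv2.imwrite('pics/t1.png',cv2.resize(a,None,fx=2.4,fy=2.4,interpolation=2))
a=cv2.imread('pics/side0.png')[150:390,200:440];cv2.imwrite('pics/s1.png',cv2.resize(a,None,fx=2.5,fy=2.5,interpolation=2))
E
```

```text
(no output)
```

View pics/t1.png

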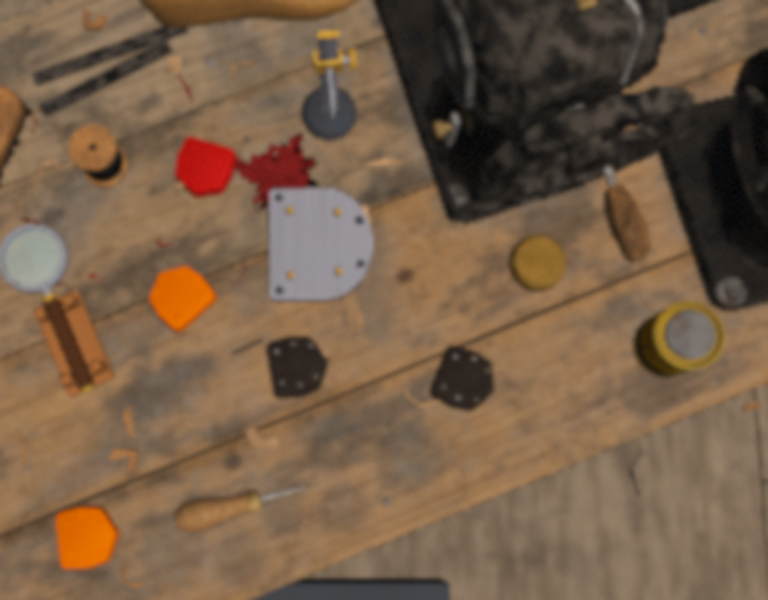

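View pics/s1.png

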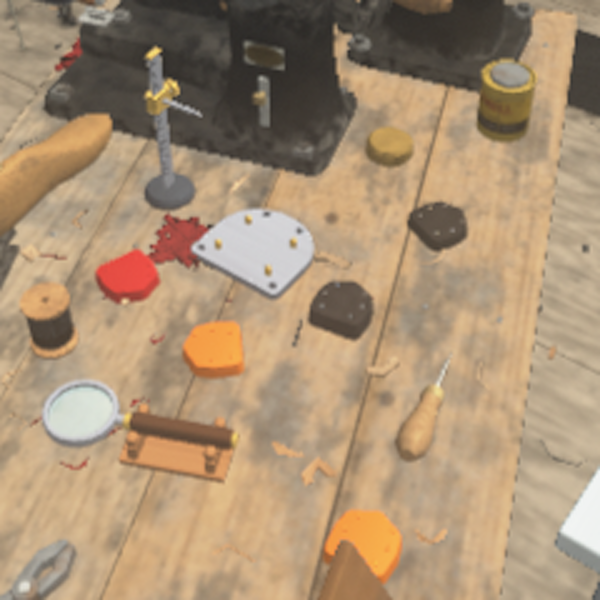

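The top view shows two dark blocks at crop (297,366) and (463,378), which are px (313,260) and (381,268). The plate is at px (318,211) with its straight side facing left (+y), and the gauge is behind it. The glass lies in its rest at left. The orange and red decoys are elsewhere. In the side view the nearer dark block (334,276) shows the taller wall, so it is probably heel_base; I'll confirm that from the wrist.

```bash
cat > h.py <<'E'
from workcell import manip
import cv2,numpy as np
from scipy.spatial.transform import Rotation as R
def P(cal,X):
    X=np.atleast_2d(X);T=np.array(cal['camera_from_world']);c=X@T[:3,:3].T+T[:3,3]
    f=240/np.tan(np.radians(cal['vfov'])/2)
    return np.c_[f*c[:,0]/c[:,2]+cal['cx'],f*c[:,1]/c[:,2]+cal['cy']]
def ray(cal,uv):
    T=np.array(cal['camera_from_world']);f=240/np.tan(np.radians(cal['vfov'])/2)
    d=T[:3,:3].T@np.array([(uv[0]-cal['cx'])/f,(uv[1]-cal['cy'])/f,1]);o=-T[:3,:3].T@T[:3,3]
    return o,d/np.linalg.norm(d)
def onz(cal,uv,z):
    o,d=ray(cal,uv);return o+d*(z-o[2])/d[2]
def tri(obs):
    A=0;b=0
    for cal,uv in obs:
        o,d=ray(cal,uv);M=np.eye(3)-np.outer(d,d);A=A+M;b=b+M@o
    return np.linalg.solve(A,b)
def tcp():
    o=manip.get_obs();return np.array(o['position']),R.from_quat(o['ee_rot']),o
def slide(grasp_xyz,g=0.054):
    "cm in tool axes so that grasp point goes to xyz"
    p,r,o=tcp();return np.round(100*r.inv().apply(np.array(grasp_xyz)-p-r.apply([0,0,g])),2)
E
python3 - <<'E'
from h import *
t=manip.calibration('top');s=manip.calibration('side')
for n,a,b in [('blkA',(313,260),(334,276)),('blkB',(381,268),(375,238)),('plate',(318,211),(305,249)),('glass',(203.8,217),(232,315))]:
    print(n,tri([(t,a),(s,b)]).round(3),onz(t,a,.01).round(3))
w=manip.calibration('wrist');p,r,o=tcp();T=np.array(w['camera_from_world'])
c=-T[:3,:3].T@T[:3,3];print('cam in tool',r.inv().apply(c-p).round(3),r.inv().apply(T[2,:3]).round(3),r.inv().apply(T[0,:3]).round(3),w['vfov'])
print(r.as_matrix().round(3).tolist(), r.as_euler('xyz'))
# pointer tip
for c,cal in (('top',t),('side',s)):
    im=cv2.imread(f'pics/{c}0.png')
def pt(c,x,y,x0,y0,f): return (x/f+x0,y/f+y0)
print('tip', tri([(t,pt('t',330,107,190,110,2.4)),(s,pt('s',202,115,200,150,2.5))]).round(3))
E
```

```text
blkA [ 0.461  0.062 -0.003] [0.46  0.062 0.01 ]
blkB [ 0.437 -0.107  0.022] [ 0.438 -0.108  0.01 ]
plate [0.579 0.046 0.019] [0.587 0.049 0.01 ]
glass [0.567 0.337 0.036] [0.574 0.345 0.01 ]
cam in tool [ 0.072  0.001 -0.071] [-0.282 -0.     0.959] [-0.  1.  0.] 71.9984003948174
[[0.905, 0.426, 0.0], [0.426, -0.905, -0.0], [0.0, 0.0, -1.0]] [ 3.14151832e+00 -3.37194870e-05  4.39830627e-01]
tip [0.681 0.02  0.146]
```

```bash
python3 -m jog '[{"grip":-1,"slide":[0,0,0],"yaw":0.147},{"grip":-1,"slide":[0,0,0],"yaw":0.147},{"grip":-1,"slide":[0,0,0],"yaw":0.146},{"grip":-1,"slide":[2,-4,0],"yaw":0},{"grip":-1,"slide":[2,-4,0],"yaw":0},{"grip":-1,"slide":[2,-4,0],"yaw":0},{"grip":-1,"slide":[2,-4,0],"yaw":0},{"grip":-1,"slide":[2,-4,0],"yaw":0}]'
python3 -m jog '[{"grip":-1,"slide":[2,-4,0],"yaw":0},{"grip":-1,"slide":[2,-4,0],"yaw":0},{"grip":-1,"slide":[2,-4,0],"yaw":0},{"grip":-1,"slide":[2,-4,0],"yaw":0},{"grip":-1,"slide":[2,-4,0],"yaw":0},{"grip":-1,"slide":[2,-4,0],"yaw":0},{"grip":-1,"slide":[2,-4,0],"yaw":0},{"grip":-1,"slide":[2,-4,0],"yaw":0}]'
```

```text
clock: 1.9
position: [0.3667, -0.3639, 0.3041]
ee_rot: [1.0, -0.0, 0.0, 0.0]
ft_force: [1.0, -0.6, -0.2]
grip_width: 0.998
grasp_force: 0.0
clock: 2.7
position: [0.5268, -0.0439, 0.3042]
ee_rot: [1.0, -0.0, 0.0, 0.0]
ft_force: [0.7, -0.4, -0.4]
grip_width: 0.996
grasp_force: 0.0
```

```bash
python3 -m jog '[{"grip":-1,"slide":[0,-4,0],"yaw":0},{"grip":-1,"slide":[0,-4,0],"yaw":0},{"grip":-1,"slide":[0,0,0],"yaw":0}]'; python3 - <<'E'
from h import *
w=manip.calibration('wrist');im=manip.camera('wrist');cv2.imwrite('pics/w0.png',im)
np.save('w0.npy',w,allow_pickle=True)
for t in ['heel_base','top_piece','heel_plate','height_gauge','reading_glass','glass_rest']:
    m=manip.masks_of(t,'wrist')
    for i,d in enumerate(m):
        print(t,round(d['conf'],2),np.round(d['centre']).tolist(),int(d['region'].sum()),onz(w,d['centre'],.01).round(3))
        np.save(f'm_{t}_{i}.npy',d['region'])
E
```

```text
clock: 3.0
position: [0.5258, 0.0408, 0.3043]
ee_rot: [1.0, 0.004, 0.0, -0.001]
ft_force: [-0.9, 0.4, 0.9]
grip_width: 1.002
grasp_force: 0.0
heel_base 0.74 [299.0, 267.0] 2404 [0.461 0.059 0.01 ]
heel_base 0.2 [442.0, 279.0] 2389 [ 0.447 -0.111  0.01 ]
top_piece 0.79 [443.0, 279.0] 2441 [ 0.447 -0.113  0.01 ]
top_piece 0.59 [187.0, 203.0] 2848 [0.536 0.183 0.01 ]
heel_plate 0.61 [316.0, 150.0] 11267 [0.593 0.04  0.01 ]
height_gauge 0.69 [338.0, 12.0] 1536 [0.721 0.02  0.01 ]
reading_glass 0.94 [46.0, 194.0] 6196 [0.544 0.339 0.01 ]
glass_rest 0.61 [100.0, 243.0] 3118 [0.488 0.288 0.01 ]
glass_rest 0.26 [302.0, 267.0] 2498 [0.46  0.055 0.01 ]
```

View pics/w0.png

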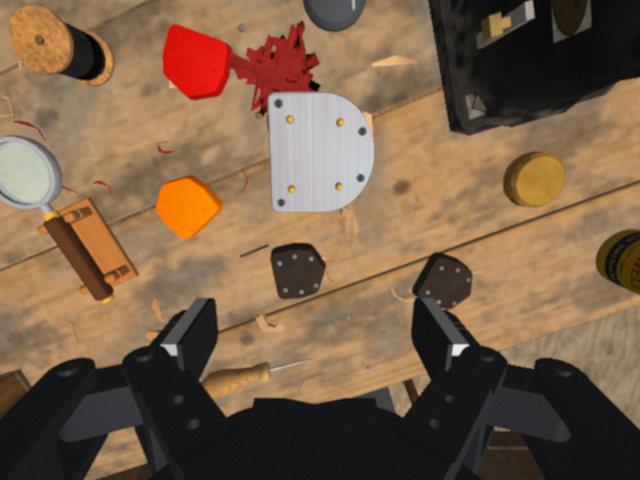

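The wrist view shows A at (299,270) and B at (443,280), both dark. I'll confirm them in one enlarged crop.

```bash
python3 - <<'E'
import cv2,numpy as np
a=cv2.imread('pics/w0.png');f=lambda x,y:cv2.resize(a[y-40:y+40,x-40:x+40],(400,400),interpolation=2)
im=np.hstack([f(299,272),f(443,282)]);cv2.imwrite('pics/ab.png',cv2.convertScaleAbs(im,alpha=1.7,beta=10))
E
```

```text
(no output)
```

View pics/ab.png

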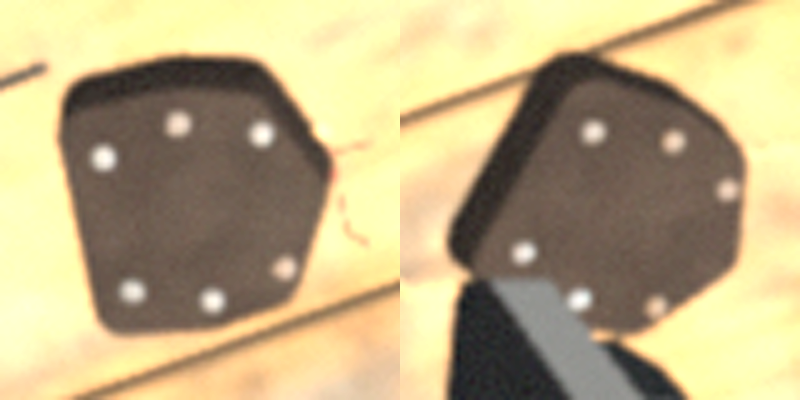

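Crop: A on the left has its straight edge facing left and slightly down. Its axis, taken from the nail pairs, is turned about +9°, and its wall shows about 28 crop-px, which fits 22 mm. B on the right is turned about -23°, and its wall fits 16 mm. So A (299,270) is heel_base and B (443,280) is top_piece, which matches the networks and the side view.

```bash
python3 - <<'E'
from h import *
w=np.load('w0.npy',allow_pickle=True).item()
A=np.array([(103,158),(132,291),(178,124),(212,300),(261,133),(284,268)])/5+[259,232]
B=np.array([(593,132),(523,252),(673,141),(579,299),(727,190),(655,307)])/5+[403-80,242]
for n,Q,z in(('A',A,.022),('B',B,.016)):
    X=np.array([onz(w,q,z) for q in Q])[:,:2]
    m=(X[0::2]+X[1::2])/2; d=m[0]-m[2]
    print(n,'mids',m.round(4).tolist(),'theta',np.degrees(np.arctan2(-d[0],d[1])).round(1), 'rows',np.linalg.norm(X[0::2]-X[1::2],axis=1).round(4),'dy',np.linalg.norm(np.diff(m,axis=0),axis=1).round(4),
     [np.degrees(np.arctan2((X[i]-X[i+1])[1],(X[i]-X[i+1])[0])).round(1) for i in (0,2,4)])
for n,q,z in (('A edge',(85,215),.022),('A back',(325,170),.022)):
    print(n,onz(w,np.array(q)/5+[259,232],z).round(4))
# pins
im=cv2.imread('pics/w0.png');hsv=cv2.cvtColor(im,cv2.COLOR_BGR2HSV)
m=((hsv[...,1]>110)&(hsv[...,0]>12)&(hsv[...,0]<30)).astype(np.uint8)
n,l,st,c=cv2.connectedComponentsWithStats(m)
pins=[c[i] for i in range(1,n) if 275<c[i][0]<355 and 110<c[i][1]<198 and st[i,4]>12]
X=np.array([onz(w,q,.018) for q in pins]);print(np.round(pins,1).tolist(),X.round(4).tolist())
for t in ['top','side']:
  for d in manip.masks_of('gauge_pointer',t): pass
E
```

```text
A mids [[0.4525, 0.0766], [0.4556, 0.0588], [0.4588, 0.041]] theta 9.9 rows [0.0334 0.0439 0.0335] dy [0.0181 0.018 ] [np.float64(10.4), np.float64(9.9), np.float64(9.5)]
B mids [[0.4474, -0.1009], [0.4403, -0.1176], [0.4333, -0.1339]] theta -23.1 rows [0.0331 0.044  0.033 ] dy [0.0182 0.0178] [np.float64(-23.1), np.float64(-23.0), np.float64(-23.2)]
A edge [0.455  0.0841 0.022 ]
A back [0.4665 0.0292 0.022 ]
[[289.6, 118.9], [339.9, 122.1], [338.6, 186.1], [291.1, 188.9]] [[0.6239, 0.0666, 0.018], [0.6212, 0.0155, 0.018], [0.5566, 0.0149, 0.018], [0.5531, 0.0659, 0.018]]
```

```bash
python3 -m jog '[{"grip":-1,"slide":[-3.5,-0.8,4],"yaw":0},{"grip":-1,"slide":[-3.5,-0.8,3.5],"yaw":0},{"grip":-1,"slide":[0,0,4],"yaw":-0.087},{"grip":-1,"slide":[0,0,4],"yaw":-0.086},{"grip":-1,"slide":[0,0,3.5],"yaw":0},{"grip":-1,"slide":[0,0,2],"yaw":0},{"grip":-1,"slide":[0,0,0],"yaw":0}]' 40; python3 - <<'E'
from h import *
p,r,o=tcp();print(p,r.as_euler('xyz',True))
w=manip.calibration('wrist');im=manip.camera('wrist');cv2.imwrite('pics/w1.png',im)
print('A exp TCP .456 .0568; nailmid proj',P(w,[[.4556,.0588,.022],[.4525,.0766,.022]]))
E
```

```text
clock: 4.15
position: [0.4572, 0.0493, 0.0945]
ee_rot: [0.996, 0.086, -0.002, -0.0]
ft_force: [-1.4, 0.2, 0.5]
grip_width: 1.004
grasp_force: 0.0
[0.45715671 0.04933256 0.09447862] [-179.95008295    0.26872347    9.87475482]
A exp TCP .456 .0568; nailmid proj [[292.24774207 302.12969114]
 [254.48115343 302.10962376]]
```

View pics/w1.png

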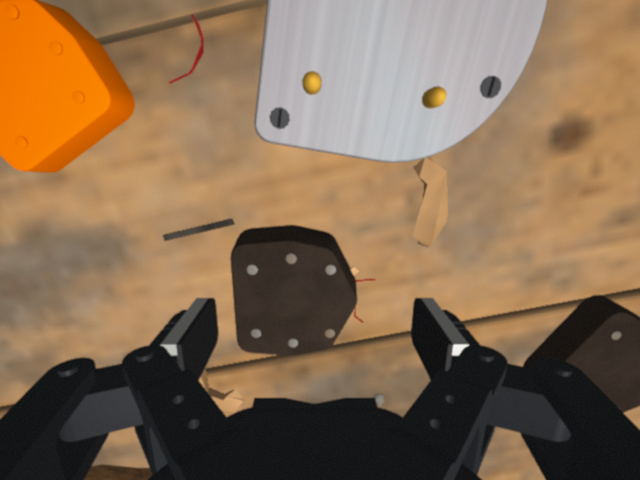

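The view is as expected. The block's nail midline is at (292,301), 1 px from the prediction, so I only need to shift 7.6 mm along tool -y and go down.

```bash
python3 -m jog '[{"grip":-1,"slide":[0,-0.76,0],"yaw":0},{"grip":-1,"slide":[0,0,1.3],"yaw":0},{"grip":-1,"slide":[0,0,1.3],"yaw":0},{"grip":-1,"slide":[0,0,0],"yaw":0},{"grip":1,"slide":[0,0,0],"yaw":0},{"grip":1,"slide":[0,0,0],"yaw":0},{"grip":1,"slide":[0,0,0],"yaw":0},{"grip":1,"slide":[0,0,0],"yaw":0}]' 40; python3 -m jog '[{"grip":1,"slide":[0,0,0],"yaw":0},{"grip":1,"slide":[0,0,0],"yaw":0}]'
```

```text
clock: 5.0
position: [0.4576, 0.0576, 0.0716]
ee_rot: [0.996, 0.086, 0.0, 0.0]
ft_force: [-5.1, 1.0, 7.8]
grip_width: 0.698
grasp_force: 41.5
clock: 5.2
position: [0.4576, 0.0576, 0.0716]
ee_rot: [0.996, 0.086, 0.0, 0.0]
ft_force: [-3.5, 1.1, 7.2]
grip_width: 0.696
grasp_force: 41.5
```

```bash
python3 -m jog '[{"grip":1,"slide":[0,0,-2],"yaw":0},{"grip":1,"slide":[0,0,-4],"yaw":0},{"grip":1,"slide":[3,0,0],"yaw":0.082},{"grip":1,"slide":[4,0,0],"yaw":0.082},{"grip":1,"slide":[4,0,0],"yaw":0},{"grip":1,"slide":[0,0,0],"yaw":0},{"grip":1,"slide":[0,0,0],"yaw":0}]'; python3 - <<'E'
from h import *
p,r,o=tcp();print(p,r.as_euler('xyz',True))
w=manip.calibration('wrist');im=manip.camera('wrist');cv2.imwrite('pics/w2.png',im)
pins=np.array([(.6239,.0666,.018),(.6212,.0155,.018)])
hsv=cv2.cvtColor(im,cv2.COLOR_BGR2HSV);m=((hsv[...,1]>110)&(hsv[...,0]>12)&(hsv[...,0]<30)).astype(np.uint8)
n,l,st,c=cv2.connectedComponentsWithStats(m)
for q,P0 in zip(P(w,pins),pins):
    i=min(range(1,n),key=lambda i:np.hypot(*(c[i]-q))+(1000 if st[i,4]<20 else 0));print(q.round(1),c[i].round(1),onz(w,c[i],.018).round(4))
E
```

```text
clock: 5.9
position: [0.567, 0.0666, 0.1305]
ee_rot: [1.0, 0.004, -0.0, -0.0]
ft_force: [-0.7, 1.0, -1.4]
grip_width: 0.698
grasp_force: 43.9
[0.56704808 0.06656368 0.13050952] [-1.79972238e+02  3.79586269e-02  4.96792333e-01]
[313.6 175.1] [313.5 175.3] [0.6238 0.0666 0.018 ]
[406.7 180.9] [405.7 180.4] [0.6214 0.016  0.018 ]
```

View pics/w2.png

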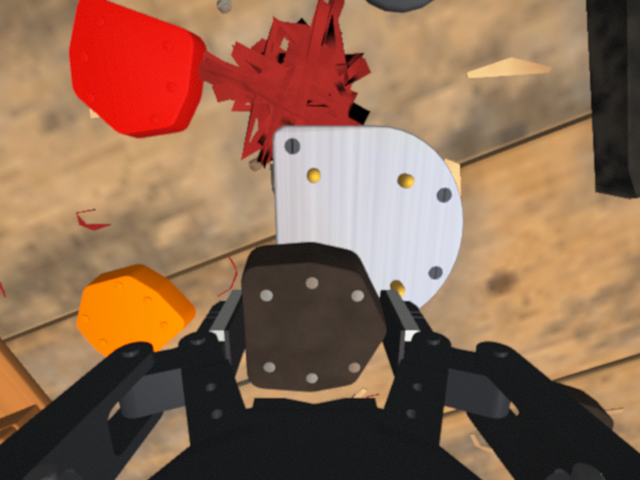

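The block is held squarely, with nails at (266,295), (312,283), (357,295), (269,367), (312,378) and (353,367). The pins agree with the earlier measurement to 0.5 mm. Next I compute the in-hand pose.

```bash
python3 - <<'E'
from h import *
w=manip.calibration('wrist');p,r,o=tcp();im=cv2.imread('pics/w2.png')
g=cv2.cvtColor(im,cv2.COLOR_BGR2GRAY)
Q=[]
for x,y in [(266,295),(269,367),(312,283),(312,378),(357,295),(353,367)]:
    a=g[y-9:y+10,x-9:x+10].astype(float);a=np.clip(a-110,0,None);yy,xx=np.mgrid[y-9:y+10,x-9:x+10];Q.append(((a*xx).sum()/a.sum(),(a*yy).sum()/a.sum()))
X=np.array([onz(w,q,p[2]-.0716+.022) for q in Q])[:,:2]
m=(X[::2]+X[1::2])/2;d=m[0]-m[2];th=np.arctan2(-d[0],d[1])
rv=X[::2]-X[1::2];th2=np.arctan2(rv[:,1],rv[:,0])
print(np.round(Q,1).tolist());print(m.round(4).tolist(),np.degrees(th),np.degrees(th2),np.linalg.norm(rv,axis=1))
c=m.mean(0)-.002*d/np.linalg.norm(d)
print('origin',c,'offset from tcp',c-p[:2],'need',np.array([.5887,.0372])-c)
E
```

```text
[[266.4, 295.1], [269.7, 366.8], [312.2, 282.6], [312.1, 377.9], [357.8, 295.4], [356.4, 369.0]]
[[0.5645, 0.0847], [0.5646, 0.0665], [0.5642, 0.0479]] -0.4272802052358493 [0.5677278  0.36122613 1.6489288 ] [0.03364354 0.0446005  0.03454667]
origin [0.56443676 0.06439334] offset from tcp [-0.00190677 -0.00215542] need [ 0.02426324 -0.02719334]
```

```bash
python3 -m jog '[{"grip":1,"slide":[2.4,2.8,0],"yaw":0},{"grip":1,"slide":[0,0,1.5],"yaw":0},{"grip":1,"slide":[0,0,0],"yaw":0},{"grip":1,"slide":[0,0,0],"yaw":0}]'; python3 - <<'E'
from h import *
p,r,o=tcp();print(p,r.as_euler('xyz',True))
w=manip.calibration('wrist');im=manip.camera('wrist');cv2.imwrite('pics/w3.png',im)
g=cv2.cvtColor(im,cv2.COLOR_BGR2GRAY)
Q=[]
for x,y in [(266,295),(269,367),(312,283),(312,378),(357,295)]:
    a=g[y-9:y+10,x-9:x+10].astype(float);a=np.clip(a-110,0,None);yy,xx=np.mgrid[y-9:y+10,x-9:x+10];Q.append(((a*xx).sum()/a.sum(),(a*yy).sum()/a.sum()))
X=np.array([onz(w,q,p[2]-.0716+.022) for q in Q]);print(((X[0]+X[1])/2).round(4),((X[2]+X[3])/2).round(4))
hsv=cv2.cvtColor(im,cv2.COLOR_BGR2HSV);m=((hsv[...,1]>110)&(hsv[...,0]>12)&(hsv[...,0]<30)).astype(np.uint8)
n,l,st,c=cv2.connectedComponentsWithStats(m)
for q in P(w,np.array([(.6239,.0666,.018),(.6212,.0155,.018)])):
    i=min(range(1,n),key=lambda i:np.hypot(*(c[i]-q))+(1000 if st[i,4]<20 else 0));print(q.round(1),c[i].round(1),onz(w,c[i],.018).round(4))
E
```

```text
clock: 6.35
position: [0.59, 0.0393, 0.1158]
ee_rot: [1.0, 0.005, -0.001, -0.0]
ft_force: [-0.5, 0.7, -0.9]
grip_width: 0.694
grasp_force: 43.9
[0.5900424  0.03930691 0.1157866 ] [-1.79989438e+02  6.70586011e-02  5.50650746e-01]
[0.5882 0.0575 0.0662] [0.5882 0.0393 0.0662]
[261.  221.7] [261.7 221.1] [0.6242 0.0662 0.018 ]
[358.4 227.6] [358.2 226.5] [0.6218 0.0157 0.018 ]
```

```bash
python3 -m jog '[{"grip":1,"slide":[0.07,0.05,1.2],"yaw":0},{"grip":1,"slide":[0,0,0.8],"yaw":0},{"grip":1,"slide":[0,0,0.7],"yaw":0},{"grip":1,"slide":[0,0,0.4],"yaw":0},{"grip":1,"slide":[0,0,0.3],"yaw":0},{"grip":1,"slide":[0,0,0],"yaw":0}]'
```

```text
clock: 7.0
position: [0.5919, 0.0383, 0.0819]
ee_rot: [1.0, 0.004, -0.0, 0.0]
ft_force: [-0.0, 0.1, -0.7]
grip_width: 0.7
grasp_force: 43.9
```

```bash
python3 -m jog '[{"grip":1,"slide":[0,0,0.05],"yaw":0},{"grip":-1,"slide":[0,0,0],"yaw":0},{"grip":-1,"slide":[0,0,0],"yaw":0},{"grip":-1,"slide":[0,0,0],"yaw":0},{"grip":-1,"slide":[0,0,0],"yaw":0},{"grip":-1,"slide":[0,0,-3],"yaw":0},{"grip":-1,"slide":[0,0,-4],"yaw":0},{"grip":-1,"slide":[0,0,0],"yaw":0}]';  python3 - <<'E'
from h import *
p,r,o=tcp();print(p,r.as_euler('xyz',True))
w=manip.calibration('wrist');im=manip.camera('wrist');cv2.imwrite('pics/w4.png',im)
np.save('w4.npy',w,allow_pickle=True)
print(P(w,[[.589,.0392,.032],[.589,.0572,.032],[.589,.0212,.032]]))
E
```

```text
clock: 7.8
position: [0.5944, 0.0388, 0.1566]
ee_rot: [1.0, 0.004, 0.004, -0.0]
ft_force: [0.6, 0.2, 0.7]
grip_width: 1.003
grasp_force: 0.0
[0.59439138 0.0387839  0.15658495] [-179.97787063   -0.46603818    0.5064133 ]
[[312.24097025 274.7387113 ]
 [283.91243303 274.49409725]
 [340.56348849 274.98327337]]
```

View pics/w4.png

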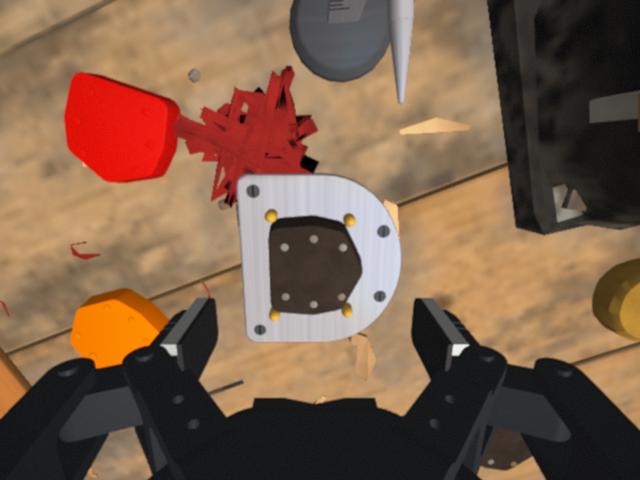

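The thick block lies between the four pins, with nails from (285,247) to (343,296) and pins at (272,216), (350,221), (275,315) and (348,310). The pointer tip is at (402,101). I'll compute the block's offset from the seat in this same image, and the move to B.

```bash
cat >> h.py <<'E'
def nails(im,w,Q0,z,thr=110):
    g=cv2.cvtColor(im,cv2.COLOR_BGR2GRAY);X=[]
    for x,y in Q0:
        a=np.clip(g[y-7:y+8,x-7:x+8].astype(float)-thr,0,None);yy,xx=np.mgrid[y-7:y+8,x-7:x+8]
        X.append(onz(w,((a*xx).sum()/a.sum(),(a*yy).sum()/a.sum()),z)[:2])
    X=np.array(X);c=X.mean(0);rv=(X[::2]-X[1::2]).sum(0);return c,np.degrees(np.arctan2(rv[1],rv[0])),X
E
python3 - <<'E'
from h import *
w=np.load('w4.npy',allow_pickle=True).item();im=cv2.imread('pics/w4.png')
print(nails(im,w,[(285,247),(286,296),(314,239),(314,304),(343,247),(343,296)],.032)[:2])
pins=np.array([onz(w,q,.018)[:2] for q in [(272,216),(275,315),(350,221),(348,310)]]);print(pins.round(4).tolist())
a=pins[:2].mean(0);b=pins[2:].mean(0);u=(a-b)/np.linalg.norm(a-b);print('seat',(a-.029*u).round(4),(b+.022*u).round(4))
print('tipray at .13',onz(w,(402,101),.13))
print('to B', slide([.4403,-.1176,.2],.0).tolist())
E
```

```text
(array([0.59038486, 0.03766752]), np.float64(2.2322505861603426))
[[0.6239, 0.0656], [0.5528, 0.0653], [0.6211, 0.015], [0.5572, 0.0139]]
seat [0.5888 0.0365] [0.5888 0.0365]
tipray at .13 [0.6791455 0.0144334 0.13     ]
to B [-15.41, 15.47, -4.67]
```

```bash
python3 -m jog '[{"grip":-1,"slide":[-3,3,-1],"yaw":0},{"grip":-1,"slide":[-3.4,3.4,0],"yaw":0},{"grip":-1,"slide":[-3,3.2,0],"yaw":0},{"grip":-1,"slide":[-3,3,0],"yaw":0},{"grip":-1,"slide":[-3,3,0],"yaw":0},{"grip":-1,"slide":[0,0,2],"yaw":0.137},{"grip":-1,"slide":[0,0,2],"yaw":0.138},{"grip":-1,"slide":[0,0,2],"yaw":0.137}]'; python3 -m jog '[{"grip":-1,"slide":[0,0,0],"yaw":0},{"grip":-1,"slide":[0,0,0],"yaw":0}]';python3 - <<'E'
from h import *
w=manip.calibration('wrist');im=manip.camera('wrist');cv2.imwrite('pics/w5.png',im)
p,r,o=tcp();print(p,r.as_euler('xyz',True)[2], slide([.4399,-.1185,.066],0))
print(P(w,[[.4403,-.1176,.016]]),P(w,[[.4474,-.1009,.016],[.4333,-.1339,.016]]))
E
```

```text
clock: 8.65
position: [0.4386, -0.1196, 0.1001]
ee_rot: [0.979, -0.204, -0.0, 0.0]
ft_force: [0.3, 0.8, 0.3]
grip_width: 0.999
grasp_force: 0.0
clock: 8.85
position: [0.4389, -0.1189, 0.1011]
ee_rot: [0.98, -0.198, -0.001, -0.0]
ft_force: [0.2, 0.0, 0.5]
grip_width: 1.002
grasp_force: 0.0
[ 0.43941693 -0.11904002  0.10172176] -22.856306881542004 [ 0.02 -0.07  3.57]
[[309.84140171 290.95620345]] [[274.62079191 290.82779525]
 [344.27124278 291.19647288]]
```

View pics/w5.png

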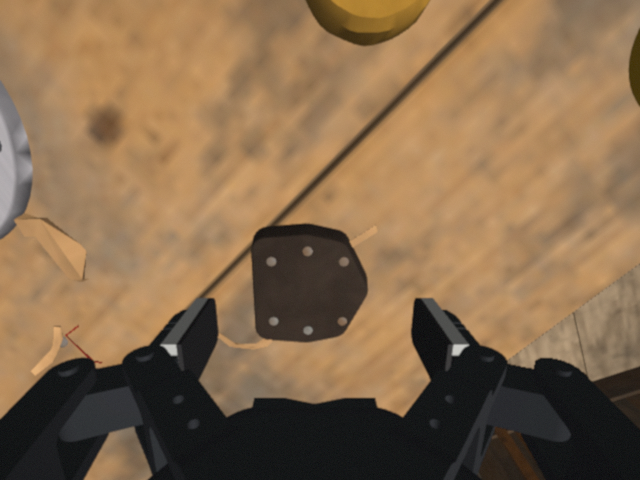

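Block B is centred between the fingers, with its nail midline at (308,291) and the axis level, so I descend and grip.

```bash
python3 -m jog '[{"grip":-1,"slide":[0,-0.05,1],"yaw":0},{"grip":-1,"slide":[0,0,1.5],"yaw":0},{"grip":-1,"slide":[0,0,0.55],"yaw":0},{"grip":-1,"slide":[0,0,0],"yaw":0},{"grip":1,"slide":[0,0,0],"yaw":0},{"grip":1,"slide":[0,0,0],"yaw":0},{"grip":1,"slide":[0,0,0],"yaw":0},{"grip":1,"slide":[0,0,0],"yaw":0}]' 40; python3 -m jog '[{"grip":1,"slide":[0,0,0],"yaw":0},{"grip":1,"slide":[0,0,0],"yaw":0},{"grip":1,"slide":[0,0,0],"yaw":0}]'
```

```text
clock: 9.7
position: [0.44, -0.1185, 0.072]
ee_rot: [0.98, -0.2, 0.001, 0.0]
ft_force: [-3.2, 2.5, 11.2]
grip_width: 0.688
grasp_force: 40.7
clock: 10.0
position: [0.44, -0.1185, 0.072]
ee_rot: [0.98, -0.2, 0.001, 0.0]
ft_force: [-4.8, 1.9, 12.2]
grip_width: 0.686
grasp_force: 40.7
```

```bash
python3 -m jog '[{"grip":1,"slide":[0,0,-2],"yaw":0},{"grip":1,"slide":[0,0,-4],"yaw":0},{"grip":1,"slide":[0,0,-2],"yaw":-0.142},{"grip":1,"slide":[0,0,-1],"yaw":-0.142},{"grip":1,"slide":[0,0,0],"yaw":-0.142},{"grip":1,"slide":[2.5,-3,0],"yaw":0},{"grip":1,"slide":[2.5,-3,0],"yaw":0},{"grip":1,"slide":[2.5,-3,0],"yaw":0}]';python3 -m jog '[{"grip":1,"slide":[2.5,-2.5,0],"yaw":0},{"grip":1,"slide":[0,0,0],"yaw":0},{"grip":1,"slide":[0,0,0],"yaw":0}]'; python3 - <<'E'
from h import *
w=manip.calibration('wrist');im=manip.camera('wrist');cv2.imwrite('pics/w6.png',im);np.save('w6.npy',w,allow_pickle=True)
p,r,o=tcp();print(p,r.as_euler('xyz',True))
# blobs of nails: bright, low-sat small
g=cv2.cvtColor(im,cv2.COLOR_BGR2GRAY);m=(g>110).astype(np.uint8)
for i,(x,y,ww,h,a) in enumerate(cv2.connectedComponentsWithStats(m)[2]):
    if 20<a<250 and ww<20 and h<20 and 230<x<480 and 180<y<420: print(x+ww/2,y+h/2,a)
E
```

```text
clock: 10.8
position: [0.5132, -0.0262, 0.1615]
ee_rot: [1.0, 0.011, 0.001, 0.0]
ft_force: [0.4, -0.7, 0.4]
grip_width: 0.681
grasp_force: 43.1
clock: 11.1
position: [0.5369, -0.0008, 0.1609]
ee_rot: [1.0, 0.012, -0.0, -0.0]
ft_force: [-0.4, -0.6, -1.3]
grip_width: 0.685
grasp_force: 43.1
[ 0.53648667 -0.00183303  0.16078291] [1.79976448e+02 2.17492965e-02 1.31264889e+00]
280.0 204.5 48
251.0 213.0 50
312.5 275.5 93
268.5 287.5 92
355.5 288.0 89
410.0 335.5 125
376.0 341.0 88
271.5 357.0 83
353.0 357.0 69
312.5 367.5 81
```

View pics/w6.png

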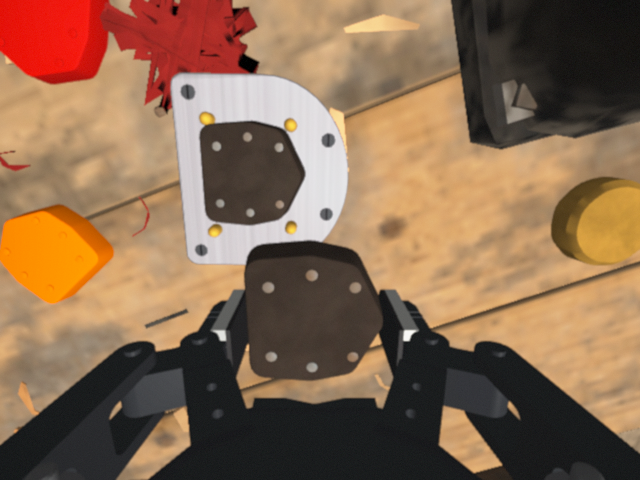

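The top piece is held squarely, with nails at (268,287) to (353,357). The seated base is visible with its nails at (217,146), (248,137), (279,147), (220,203), (250,213) and (280,204). I compute the relative offset between the two from their nails.

```bash
python3 - <<'E'
from h import *
w=np.load('w6.npy',allow_pickle=True).item();im=cv2.imread('pics/w6.png');p,r,o=tcp()
b=nails(im,w,[(217,146),(220,203),(248,137),(250,213),(279,147),(280,204)],.032);print(b[:2])
t=nails(im,w,[(268,287),(271,357),(312,275),(312,367),(355,288),(353,357)],p[2]-.072+.016);print(t[:2])
d=b[0]-t[0];print(100*r.inv().apply([d[0],d[1],0]), np.linalg.norm(t[2][::2]-t[2][1::2],axis=1),np.linalg.norm(b[2][::2]-b[2][1::2],axis=1), 'z to go',p[2]-.104)
E
```

```text
(array([0.59107353, 0.03860805]), np.float64(0.43866687452508196))
(array([ 0.53568417, -0.00094694]), np.float64(1.6129763300685687))
[ 5.62809488e+00 -3.82757349e+00 -3.70977449e-03] [0.03359577 0.04464316 0.03411359] [0.03336908 0.04434859 0.0334983 ] z to go 0.05678291221931857
```

```bash
python3 -m jog '[{"grip":1,"slide":[2.8,-1.9,0],"yaw":0.01},{"grip":1,"slide":[2.8,-1.9,0],"yaw":0},{"grip":1,"slide":[0,0,2],"yaw":0},{"grip":1,"slide":[0,0,1.7],"yaw":0},{"grip":1,"slide":[0,0,0],"yaw":0},{"grip":1,"slide":[0,0,0],"yaw":0},{"grip":1,"slide":[0,0,0],"yaw":0}]'
```

```text
clock: 11.85
position: [0.5921, 0.0368, 0.1247]
ee_rot: [1.0, 0.006, 0.0, 0.0]
ft_force: [-0.1, -0.2, -0.0]
grip_width: 0.683
grasp_force: 43.1
```

```bash
python3 -m jog '[{"grip":1,"slide":[0,-0.08,0.8],"yaw":0},{"grip":1,"slide":[0,0,0.8],"yaw":0},{"grip":1,"slide":[0,0,0.4],"yaw":0},{"grip":1,"slide":[0,0,0],"yaw":0},{"grip":1,"slide":[0,0,0],"yaw":0}]'
```

```text
clock: 12.35
position: [0.5917, 0.0382, 0.1042]
ee_rot: [1.0, 0.006, -0.0, 0.0]
ft_force: [-6.2, -2.4, 10.1]
grip_width: 0.685
grasp_force: 44.9
```

Contact (10 N), so release and lift, then inspect by measurement.

```bash
python3 -m jog '[{"grip":-1,"slide":[0,0,0],"yaw":0},{"grip":-1,"slide":[0,0,0],"yaw":0},{"grip":-1,"slide":[0,0,0],"yaw":0},{"grip":-1,"slide":[0,0,0],"yaw":0},{"grip":-1,"slide":[0,0,-3],"yaw":0},{"grip":-1,"slide":[0,0,-4],"yaw":0},{"grip":-1,"slide":[0,0,-3],"yaw":0},{"grip":-1,"slide":[0,0,0],"yaw":0}]'; python3 -m jog '[{"grip":-1,"slide":[0,0,0],"yaw":0},{"grip":-1,"slide":[0,0,0],"yaw":0}]'; python3 - <<'E'
from h import *
w=manip.calibration('wrist');im=manip.camera('wrist');cv2.imwrite('pics/w7.png',im);np.save('w7.npy',w,allow_pickle=True)
p,r,o=tcp();print(p,r.as_euler('xyz',True))
c=np.array([.5912,.0386]);pred=P(w,[[c[0]+x,c[1]+y,.048] for y,h in((.018,.0167),(0,.0222),(-.018,.0167)) for x in(h,-h)])
print(pred.round().astype(int).tolist())
n=nails(im,w,[tuple(q) for q in pred.round().astype(int)],.048);print(n[:2],np.linalg.norm(n[2][::2]-n[2][1::2],axis=1))
hsv=cv2.cvtColor(im,cv2.COLOR_BGR2HSV);m=((hsv[...,1]>110)&(hsv[...,0]>12)&(hsv[...,0]<30)).astype(np.uint8)
nn,l,st,cc=cv2.connectedComponentsWithStats(m);print([(cc[i].round(1).tolist(),onz(w,cc[i],.018)[:2].round(4).tolist()) for i in range(1,nn) if 20<st[i,4]<400 and 200<cc[i][0]<400 and 150<cc[i][1]<360])
E
```

```text
clock: 13.15
position: [0.594, 0.0388, 0.2084]
ee_rot: [1.0, 0.006, 0.004, -0.0]
ft_force: [1.0, 0.2, 0.1]
grip_width: 1.005
grasp_force: 0.0
clock: 13.35
position: [0.5915, 0.0382, 0.2025]
ee_rot: [1.0, 0.006, -0.001, 0.0]
ft_force: [-0.4, -0.2, -0.2]
grip_width: 0.995
grasp_force: 0.0
[0.5914381  0.03818519 0.20239196] [1.79993927e+02 1.22588157e-01 7.33321963e-01]
[[287, 228], [288, 272], [313, 220], [312, 279], [338, 228], [337, 273]]
(array([0.59059125, 0.03767583]), np.float64(2.1839925296569103)) [0.03343585 0.0444784  0.03685   ]
[([277.5, 198.5], [0.6237, 0.0663]), ([342.6, 202.0], [0.6215, 0.0156]), ([341.5, 280.1], [0.556, 0.0141]), ([210.9, 357.9], [0.4789, 0.1289])]
```

View pics/w7.png

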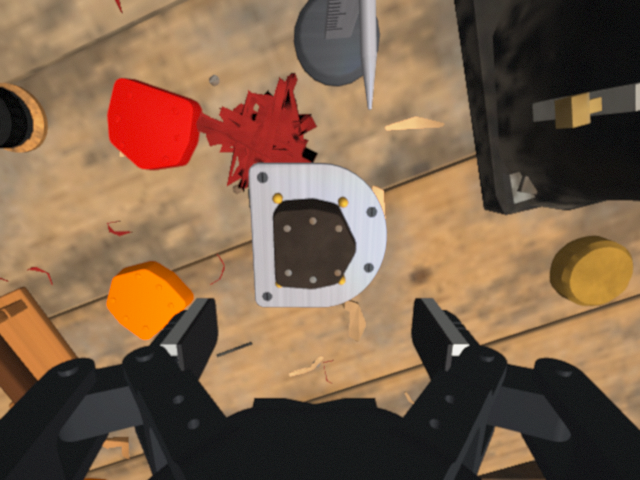

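Stack looks good: the top piece is flush on the base, nail centre at (313,250), angle about +1–2°, and the pins are untouched. The gauge pointer's tip is at (369,108). I'll triangulate the tip with a second wrist view shifted sideways, found by template matching.

```bash
python3 -m jog '[{"grip":-1,"slide":[0,-3,0],"yaw":0},{"grip":-1,"slide":[0,-3,0],"yaw":0},{"grip":-1,"slide":[0,-2,0],"yaw":0},{"grip":-1,"slide":[0,0,0],"yaw":0},{"grip":-1,"slide":[0,0,0],"yaw":0},{"grip":-1,"slide":[0,0,0],"yaw":0}]'; python3 - <<'E'
from h import *
w8=manip.calibration('wrist');im8=manip.camera('wrist');cv2.imwrite('pics/w8.png',im8);np.save('w8.npy',w8,allow_pickle=True)
w7=np.load('w7.npy',allow_pickle=True).item();im7=cv2.imread('pics/w7.png')
def tip(im,c,hw=22):
    # pointer = bright grey low-sat blob; tip = its lowest row
    hsv=cv2.cvtColor(im,cv2.COLOR_BGR2HSV);m=((hsv[...,1]<50)&(hsv[...,2]>120)).astype(np.uint8)
    m[:max(0,c[1]-80)]=0;m[c[1]+25:]=0;m[:,:c[0]-50]=0;m[:,c[0]+50:]=0
    n,l,st,cc=cv2.connectedComponentsWithStats(m);i=1+np.argmax(st[1:,4]);ys,xs=np.nonzero(l==i);k=ys>=ys.max()-1
    return xs[k].mean(),ys.max()+.5,st[i].tolist()
a=tip(im7,(369,108));print(a)
for z in(.11,.13,.15):
    X=onz(w7,a[:2],z);print(z,X,P(w8,X))
g=P(w8,onz(w7,a[:2],.133))[0].astype(int)
b=tip(im8,g);print(g,b)
T=tri([(w7,a[:2]),(w8,b[:2])]);print('tip',T,P(w7,T),P(w8,T))
t=manip.calibration('top');s=manip.calibration('side');print('top',P(t,T),(327.5,154.6),'side',P(s,T),(280.8,196))
print('all',tri([(w7,a[:2]),(t,(327.5,154.6)),(s,(280.8,196))]))
for th in['reading_glass','glass_rest','gauge_pointer']:
    for d in manip.masks_of(th,'wrist'):
        ys,xs=np.nonzero(d['region']);print(th,round(d['conf'],2),np.round(d['centre']),xs.min(),xs.max(),ys.min(),ys.max())
        if th=='gauge_pointer':
            k=np.argmax(ys);print(xs[k],ys[k])
E
```

```text
clock: 14.0
position: [0.591, 0.117, 0.2031]
ee_rot: [1.0, 0.006, -0.001, 0.0]
ft_force: [0.3, -0.4, 0.8]
grip_width: 1.003
grasp_force: 0.0
(np.float64(369.5), np.float64(109.5), [363, 28, 14, 82, 837])
0.11 [0.68003432 0.01289421 0.11      ] [[538.92961747 110.75095645]]
0.13 [0.67810936 0.01597624 0.13      ] [[562.47725795 110.89305474]]
0.15 [0.67618439 0.01905826 0.15      ] [[593.61173538 111.08093582]]
[566 110] (np.float64(584.5), np.float64(110.5), [583, 30, 23, 81, 705])
tip [0.67678755 0.01823532 0.14466362] [[369.51647343 109.23554256]] [[584.42482873 110.76259425]]
top [[329.60238851 159.08304136]] (327.5, 154.6) side [[279.95092527 195.7259692 ]] (280.8, 196)
all [0.67853621 0.01997361 0.14777014]
reading_glass 0.64 [ 44. 280.] 0 113 224 367
glass_rest 0.79 [114. 325.] 47 150 288 364
gauge_pointer 0.84 [589.  42.] 581 609 0 111
583 111
```

The tip is at z ≈ 0.144, consistent with the side view and the 114–144 mm range. Next I look at the glass from above.

```bash
python3 -m jog '[{"grip":-1,"slide":[-2,-3,-2],"yaw":0},{"grip":-1,"slide":[-2,-3.5,-2],"yaw":0},{"grip":-1,"slide":[-1,-3.5,0],"yaw":0},{"grip":-1,"slide":[0,-3.5,0],"yaw":0},{"grip":-1,"slide":[0,-3.5,0],"yaw":0},{"grip":-1,"slide":[0,0,0],"yaw":0},{"grip":-1,"slide":[0,0,0],"yaw":0},{"grip":-1,"slide":[0,0,0],"yaw":0}]'; python3 - <<'E'
from h import *
w=manip.calibration('wrist');im=manip.camera('wrist');cv2.imwrite('pics/w9.png',im);np.save('w9.npy',w,allow_pickle=True)
p,r,o=tcp();print(p)
for th in['reading_glass','glass_rest']:
    for d in manip.masks_of(th,'wrist'):
        m=d['region'];ys,xs=np.nonzero(m);print(th,round(d['conf'],2),np.round(d['centre']),xs.min(),xs.max(),ys.min(),ys.max(),m.sum(),onz(w,d['centre'],.035))
        if th=='reading_glass' and d['conf']>.5:
            np.save('mg.npy',m)
# warp to a metric plane z=.035: 1px = 0.5mm
res=[]
m=np.load('mg.npy').astype(np.uint8)
gx,gy=np.meshgrid(np.arange(.40,.64,.0005),np.arange(.18,.42,.0005),indexing='ij')
q=P(w,np.c_[gx.ravel(),gy.ravel(),np.full(gx.size,.035)]).astype(np.float32)
mp=cv2.remap(m,q[:,0].reshape(gx.shape),q[:,1].reshape(gx.shape),cv2.INTER_NEAREST)
dt=cv2.distanceTransform(mp,cv2.DIST_L2,5);i=np.unravel_index(dt.argmax(),dt.shape);L=np.array([gx[i],gy[i]]);print('lens',L,'R',dt.max()*.0005)
X=np.c_[gx[mp>0],gy[mp>0]];D=X-L;k=np.linalg.norm(D,axis=1);H=D[(k>.06)&(k<.145)];u=H.mean(0);u/=np.linalg.norm(u)
s=H@u;tt=H@np.array([-u[1],u[0]])
for a in np.arange(.06,.15,.01):
    z=tt[(s>a)&(s<a+.01)]
    if len(z):print(a.round(2),z.min().round(4),z.max().round(4))
print('maxlen',k.max(),'u',u,'grip',L+.095*u,'angle glass x (deg)',np.degrees(np.arctan2(-u[1],-u[0])))
E
```

```text
clock: 15.0
position: [0.5394, 0.2863, 0.2436]
ee_rot: [1.0, 0.006, 0.0, 0.0]
ft_force: [-1.2, 0.7, -0.9]
grip_width: 1.0
grasp_force: 0.0
[0.53945817 0.28614398 0.24369806]
reading_glass 0.68 [267. 208.] 211 331 153 347 8276 [0.55954604 0.32621599 0.035     ]
reading_glass 0.37 [567. 167.] 551 586 136 207 1345 [0.59662466 0.07685965 0.035     ]
glass_rest 0.86 [307. 272.] 257 344 224 335 3303 [0.5013967  0.29149852 0.035     ]
lens [0.568 0.337] R 0.035990708
0.06 -0.0095 0.0102
0.07 -0.0096 0.0095
0.08 -0.0095 0.0095
0.09 -0.0092 0.0093
0.1 -0.009 0.0095
0.11 -0.0098 0.0098
0.12 -0.0104 0.0093
0.13 -0.0098 0.0092
0.14 -0.0097 0.0093
maxlen 0.1582419034263682 u [-0.90918186 -0.41639927] grip [0.48162772 0.29744207] angle glass x (deg) 24.607465819121355
```

```bash
python3 -m jog '[{"grip":-1,"slide":[-2.9,-0.6,2],"yaw":0},{"grip":-1,"slide":[-2.9,-0.6,2],"yaw":0},{"grip":-1,"slide":[0,0,2],"yaw":-0.139},{"grip":-1,"slide":[0,0,2],"yaw":-0.139},{"grip":-1,"slide":[0,0,1],"yaw":-0.139},{"grip":-1,"slide":[0,0,0],"yaw":0},{"grip":-1,"slide":[0,0,0],"yaw":0},{"grip":-1,"slide":[0,0,0],"yaw":0}]' 80; python3 - <<'E'
from h import *
w=manip.calibration('wrist');im=manip.camera('wrist');cv2.imwrite('pics/w10.png',im)
p,r,o=tcp();print(p,r.as_euler('xyz',True)[2],'slide',slide([.4816,.2974,.035]))
for d in manip.masks_of('reading_glass','wrist')[:1]:
    m=d['region'];print(d['conf'],m.sum())
    # handle centreline at two rows, on plane z=.044 (top of handle)
    for row in range(200,400,20):
        xs=np.nonzero(m[row])[0]
        if len(xs): 
            X=onz(w,(xs.mean(),row),.044);print(row,xs.min(),xs.max(),'tool xy of point',r.inv().apply(X-p)[:2].round(4))
E
```

```text
clock: 15.95
position: [0.4812, 0.299, 0.1547]
ee_rot: [0.977, 0.211, 0.001, -0.0]
ft_force: [0.1, -0.1, 0.6]
grip_width: 0.999
grasp_force: 0.0
[0.48116358 0.29901564 0.1546699 ] 24.459559757992622 slide [-0.04  0.16  6.57]
0.75 21265
200 303 328 tool xy of point [0.0431 0.0019]
220 303 330 tool xy of point [0.0318 0.0025]
240 304 329 tool xy of point [0.0201 0.0025]
260 303 330 tool xy of point [0.008  0.0025]
280 304 329 tool xy of point [-0.0045  0.0025]
300 303 328 tool xy of point [-0.0176  0.0019]
320 303 328 tool xy of point [-0.0311  0.0019]
340 304 328 tool xy of point [-0.0451  0.0023]
```

```bash
python3 -m jog '[{"grip":-1,"slide":[0,0.1,2.5],"yaw":0},{"grip":-1,"slide":[0,0,2.5],"yaw":0},{"grip":-1,"slide":[0,0,1.55],"yaw":0},{"grip":-1,"slide":[0,0,0],"yaw":0},{"grip":1,"slide":[0,0,0],"yaw":0},{"grip":1,"slide":[0,0,0],"yaw":0},{"grip":1,"slide":[0,0,0],"yaw":0},{"grip":1,"slide":[0,0,0],"yaw":0}]' 80;  python3 -m jog '[{"grip":1,"slide":[0,0,0],"yaw":0},{"grip":1,"slide":[0,0,0],"yaw":0},{"grip":1,"slide":[0,0,0],"yaw":0},{"grip":1,"slide":[0,0,0],"yaw":0},{"grip":1,"slide":[0,0,0],"yaw":0},{"grip":1,"slide":[0,0,0],"yaw":0}]'
```

```text
clock: 16.85
position: [0.4815, 0.2982, 0.089]
ee_rot: [0.977, 0.213, 0.001, -0.0]
ft_force: [-0.1, -0.1, 0.8]
grip_width: 0.333
grasp_force: 0.0
clock: 17.45
position: [0.4814, 0.2982, 0.0889]
ee_rot: [0.977, 0.213, 0.0, 0.0]
ft_force: [-0.7, -0.8, 7.2]
grip_width: 0.171
grasp_force: 78.3
```

```bash
python3 -m jog '[{"grip":1,"slide":[0,0,-0.5],"yaw":0},{"grip":1,"slide":[0,0,-1],"yaw":0},{"grip":1,"slide":[0,0,-2],"yaw":0},{"grip":1,"slide":[0,0,-2.5],"yaw":0},{"grip":1,"slide":[0,0,-2.5],"yaw":0},{"grip":1,"slide":[0,0,-2.5],"yaw":0},{"grip":1,"slide":[0,0,-1.5],"yaw":0},{"grip":1,"slide":[0,0,0],"yaw":0}]'; python3 -m jog '[{"grip":1,"slide":[0,0,0],"yaw":0},{"grip":1,"slide":[0,0,0],"yaw":0}]'; cat > gl.py <<'E'
from h import *
from scipy.optimize import least_squares
from concurrent.futures import ThreadPoolExecutor
def measure(save=None):
    p,r,o=tcp();obs=[]
    for c in('wrist','side','top'):
        cal=manip.calibration(c);im=manip.camera(c)
        if save:cv2.imwrite(f'pics/{save}_{c}.png',im)
        ms=[d for d in manip.masks_of('reading_glass',c)]
        # lens part = blob around max of distance transform
        for d in ms:
            m=d['region'].astype(np.uint8);dt=cv2.distanceTransform(m,cv2.DIST_L2,5);R0=dt.max();k=np.unravel_index(dt.argmax(),dt.shape)
            cen=onz(cal,(k[1],k[0]),p[2]-.054);print(c,round(d['conf'],2),int(m.sum()),'lens px',k[::-1],'Rpx',round(float(R0),1),'tool',r.inv().apply(cen-p).round(3))
    return p,r
E
python3 - <<'E'
from gl import *
p,r=measure('g1');print(p,r.as_euler('xyz',True),'expect lens',(p+r.apply([.095,0,.054])).round(4))
L=p+r.apply([.095,0,.054])
for c in('wrist','side','top'):print(c,P(manip.calibration(c),L).round(1))
E
```

```text
clock: 18.25
position: [0.4818, 0.2986, 0.2155]
ee_rot: [0.977, 0.213, 0.002, -0.0]
ft_force: [-0.5, 0.1, -2.0]
grip_width: 0.171
grasp_force: 78.0
clock: 18.45
position: [0.4807, 0.2976, 0.2119]
ee_rot: [0.977, 0.213, -0.001, 0.0]
ft_force: [0.2, 1.1, -0.7]
grip_width: 0.173
grasp_force: 78.0
wrist 0.88 42229 lens px (np.int64(315), np.int64(60)) Rpx 109.6 tool [0.1   0.001 0.054]
side 0.78 1030 lens px (np.int64(226), np.int64(281)) Rpx 13.8 tool [0.09  0.002 0.054]
top 0.59 413 lens px (np.int64(192), np.int64(199)) Rpx 8.4 tool [0.105 0.013 0.054]
top 0.45 1239 lens px (np.int64(309), np.int64(228)) Rpx 7.4 tool [-0.068  0.225  0.054]
[0.48067041 0.29756281 0.21191502] [1.79985640e+02 1.17489263e-01 2.46230204e+01] expect lens [0.5669 0.3371 0.1577]
wrist [[311.8  78.3]]
side [[223.6 281.4]]
top [[188.3 205.5]]
```

```bash
cat > fit.py <<'E'
from h import *
from scipy.optimize import minimize
A=np.linspace(0,2*np.pi,73)
rim=np.array([[.037*np.cos(a),.037*np.sin(a),z] for a in A for z in(-.006,.006)])
def fit(ask=('wrist','side')):
    p,r,o=tcp();D=[]
    for c in ask:
        cal=manip.calibration(c);manip.camera(c);m=manip.masks_of('reading_glass',c)
        if m: D.append((cal,cv2.GaussianBlur(m[0]['region'].astype(np.float32),(0,0),1.5),m[0]['conf'],c))
    def lens(v): # v: along(cm), pitch(deg), dz(cm), lateral(cm)
        return p+r.apply([.095+v[0]/100,v[3]/100,.054+v[2]/100]),r*R.from_euler('x',180,True)*R.from_euler('y',v[1],True)
    def cost(v,only=None):
        t,q=lens(v);s=0
        for cal,m,cf,c in D:
            h=cv2.convexHull(P(cal,t+q.apply(rim)).astype(np.float32)).astype(np.float32)
            n=np.zeros(m.shape,np.float32);cv2.fillConvexPoly(n,np.round(h*16).astype(np.int32),1.,shift=4);n=cv2.GaussianBlur(n,(0,0),1.5)
            # ignore handle side: compare only in points on lens half
            x0,y0=P(cal,t)[0];yy,xx=np.mgrid[:480,:640];a=P(cal,t+q.apply([[-.05,0,0]]))[0]-[x0,y0];k=((xx-x0)*a[0]+(yy-y0)*a[1])/(a@a)<.45
            s+=(np.abs(n-m)*k).sum()/n.sum()
        return s+.004*(v[2]**2*25+v[0]**2*4)
    b=min((minimize(cost,[0,pt,0,0],method='Nelder-Mead',options=dict(initial_simplex=np.array([[0,pt,0,0],[.4,pt,0,0],[0,pt+4,0,0],[0,pt,.3,0],[0,pt,0,.3]]),xatol=.01,maxiter=250)) for pt in(-4,4)),key=lambda b:b.fun)
    print([(d[3],round(d[2],2)) for d in D],'v',b.x.round(2),b.fun.round(4));return lens(b.x)
E
python3 - <<'E'
from fit import *
for s in(('wrist',),('wrist','side')):
    t,q=fit(s);print('lens',t.round(4),'tilt',np.degrees(np.arccos(q.as_matrix()[2,2])).round(2))
E
```

```text
[('wrist', 0.95)] v [0.06 1.57 0.28 0.13] 0.0172
lens [0.5684 0.3366 0.1559] tilt 1.6
[('wrist', 0.73), ('side', 0.69)] v [-0.15 11.78  0.11  0.27] 0.1152
lens [0.5672 0.3345 0.1579] tilt 11.79
```

The wrist fit is tight: tilt 1.6° (lens slightly low) and lens about 57 mm below the TCP. Now I carry it over the heel.

```bash
python3 -m jog '[{"grip":1,"slide":[-0.53,1.41,0],"yaw":0},{"grip":1,"slide":[-1.05,2.83,0],"yaw":0},{"grip":1,"slide":[-1.26,3.39,0],"yaw":0},{"grip":1,"slide":[-1.26,3.39,0],"yaw":0},{"grip":1,"slide":[-1.26,3.39,0],"yaw":0},{"grip":1,"slide":[-1.26,3.39,0],"yaw":0},{"grip":1,"slide":[-1.26,3.39,0],"yaw":0},{"grip":1,"slide":[-1.05,2.83,0],"yaw":0}]'; python3 -m jog '[{"grip":1,"slide":[-0.95,2.54,0.3],"yaw":0},{"grip":1,"slide":[-0.63,1.7,0.4],"yaw":0},{"grip":1,"slide":[0,0,0.3],"yaw":0},{"grip":1,"slide":[0,0,0],"yaw":0},{"grip":1,"slide":[0,0,0],"yaw":0},{"grip":1,"slide":[0,0,0],"yaw":0},{"grip":1,"slide":[0,0,0],"yaw":0}]'; python3 - <<'E'
from fit import *
p,r,o=tcp();print(p,o['joint_velocities'])
t,q=fit(('wrist',));print('lens',t.round(4),'tilt',np.degrees(np.arccos(q.as_matrix()[2,2])).round(2))
cv2.imwrite('pics/e_wrist.png',manip.camera('wrist'));cv2.imwrite('pics/e_side.png',manip.camera('side'));
for c in('wrist','side'):
  for th in('gauge_pointer','height_gauge'):
    for d in manip.masks_of(th,c)[:1]:
        ys,xs=np.nonzero(d['region']);k=np.argmax(xs);print(c,th,round(d['conf'],2),xs.min(),xs.max(),ys.min(),ys.max(),'right',xs[k],ys[k])
print('pred tip side',P(manip.calibration('side'),[.6768,.0182,.144]),'wrist',P(manip.calibration('wrist'),[.6768,.0182,.144]))
E
```

```text
clock: 19.85
position: [0.4997, 0.0391, 0.2134]
ee_rot: [0.977, 0.212, 0.0, 0.001]
ft_force: [0.2, 0.3, -1.8]
grip_width: 0.177
grasp_force: 78.1
clock: 20.55
position: [0.5034, -0.002, 0.2035]
ee_rot: [0.977, 0.214, 0.0, 0.0]
ft_force: [0.5, -0.3, -0.4]
grip_width: 0.171
grasp_force: 78.1
[ 0.50337166 -0.00199086  0.20350631] [2.14480452e-03 5.17007690e-04 1.03371302e-03 1.38581486e-05
 7.62810158e-04 4.83198987e-04 5.33196624e-04]
[('wrist', 0.74)] v [0.09 4.15 0.31 0.15] 0.0198
lens [0.5912 0.0367 0.1464] tilt 4.13
side gauge_pointer 0.69 259 280 182 196 right 280 196
side height_gauge 0.59 258 277 171 233 right 277 225
pred tip side [[279.97234489 195.90867852]] wrist [[ 489.36450447 -184.05303675]]
```

Position is good. Tilt is uncertain (1.6–4°), so I lower 2.5 mm, firm the grip and refit with the drop tied to the pitch, over repeated frames.

```bash
python3 -m jog '[{"grip":1,"slide":[0,0,0.25],"yaw":0},{"grip":1,"slide":[0,0,0],"yaw":0},{"grip":1,"slide":[0,0,0],"yaw":0},{"grip":1,"slide":[0,0,0],"yaw":0}]' 110; python3 - <<'E'
from fit import *
p,r,o=tcp();print(p,o['grasp_force'])
def prof(cal,m,label):
    m=cv2.GaussianBlur(m.astype(np.float32),(0,0),1.5);out=[]
    yy,xx=np.mgrid[:480,:640]
    for pt in np.arange(-4,9,1.):
        def cost(v):
            q=r*R.from_euler('x',180,True)*R.from_euler('y',pt,True)
            t=p+r.apply([0,v[1]/100,.0545])+q.apply([.095+v[0]/100,0,0])
            h=cv2.convexHull(P(cal,t+q.apply(rim)).astype(np.float32));n=np.zeros(m.shape,np.float32);cv2.fillConvexPoly(n,np.round(h*16).astype(np.int32),1.,shift=4);n=cv2.GaussianBlur(n,(0,0),1.5)
            x0,y0=P(cal,t)[0];a=P(cal,t+q.apply([[-.05,0,0]]))[0]-[x0,y0];k=((xx-x0)*a[0]+(yy-y0)*a[1])/(a@a)<.45
            return (np.abs(n-m)*k).sum()/n.sum()+.01*v[0]**2+.01*v[1]**2
        b=minimize(cost,[0,.1],method='Nelder-Mead',options=dict(initial_simplex=[[0,.1],[.3,.1],[0,-.2]],xatol=.01,maxiter=80));out.append((pt,round(b.fun,4),b.x.round(2).tolist()))
    print(label,min(out,key=lambda a:a[1]),[o[1] for o in out])
for i in range(3):
  for c in('wrist','side'):
    cal=manip.calibration(c);manip.camera(c);ms=manip.masks_of('reading_glass',c)
    if ms: prof(cal,ms[0]['region'],(c,round(ms[0]['conf'],2)))
E
```

```text
clock: 21.35
position: [0.5033, -0.0027, 0.2008]
ee_rot: [0.977, 0.213, 0.0, 0.0]
ft_force: [-0.5, 0.5, -1.6]
grip_width: 0.165
grasp_force: 109.1
[ 0.5033364  -0.00265117  0.20078926] 109.13394570350647
('wrist', 0.84) (np.float64(3.0), np.float64(0.0065), [0.11, 0.15]) [np.float64(0.0827), np.float64(0.0705), np.float64(0.0584), np.float64(0.0458), np.float64(0.0334), np.float64(0.0204), np.float64(0.0077), np.float64(0.0065), np.float64(0.0199), np.float64(0.0341), np.float64(0.0487), np.float64(0.0641), np.float64(0.0791)]
('side', 0.78) (np.float64(5.0), np.float64(0.0907), [-0.05, 1.42]) [np.float64(0.1241), np.float64(0.1111), np.float64(0.1061), np.float64(0.1042), np.float64(0.1035), np.float64(0.0989), np.float64(0.0999), np.float64(0.0963), np.float64(0.0959), np.float64(0.0907), np.float64(0.0924), np.float64(0.0977), np.float64(0.1053)]
('wrist', 0.74) (np.float64(3.0), np.float64(0.0061), [0.16, 0.14]) [np.float64(0.0829), np.float64(0.0708), np.float64(0.0593), np.float64(0.0465), np.float64(0.0332), np.float64(0.0206), np.float64(0.008), np.float64(0.0061), np.float64(0.019), np.float64(0.0337), np.float64(0.0481), np.float64(0.0637), np.float64(0.0785)]
('side', 0.9) (np.float64(6.0), np.float64(0.0826), [-0.19, 1.61]) [np.float64(0.1147), np.float64(0.1113), np.float64(0.1063), np.float64(0.1055), np.float64(0.1021), np.float64(0.0926), np.float64(0.0927), np.float64(0.0924), np.float64(0.0866), np.float64(0.0845), np.float64(0.0826), np.float64(0.102), np.float64(0.0937)]
('side', 0.71) (np.float64(4.0), np.float64(0.0504), [-0.21, 0.84]) [np.float64(0.0819), np.float64(0.0768), np.float64(0.0721), np.float64(0.0697), np.float64(0.0712), np.float64(0.068), np.float64(0.0569), np.float64(0.0532), np.float64(0.0504), np.float64(0.0569), np.float64(0.0571), np.float64(0.06), np.float64(0.0722)]
```

Tilt is about 2.5°, inside 5.7°. The lens is at z ≈ 0.1425–0.1437 and centred to about 1 mm. I raise 1 mm, let it settle and hand in.

```bash
python3 -m jog '[{"grip":1,"slide":[0,0,-0.1],"yaw":0},{"grip":1,"slide":[0,0,0],"yaw":0},{"grip":1,"slide":[0,0,0],"yaw":0},{"grip":1,"slide":[0,0,0],"yaw":0},{"grip":1,"slide":[0,0,0],"yaw":0},{"grip":1,"slide":[0,0,0],"yaw":0}]'; python3 -c "
from workcell import manip
print(manip.hand_in())"
```

```text
clock: 22.55
position: [0.5033, -0.0027, 0.2018]
ee_rot: [0.977, 0.213, 0.0, 0.0]
ft_force: [0.5, 0.8, -0.9]
grip_width: 0.166
grasp_force: 109.1
the job is handed in; nothing more can be done
None
```

I handed the job in at about 22.6 s with both heel blocks stacked between the pins and the glass held over them; my measurements put everything within limits (lens about 1 mm off the heel's middle, 1 mm or less off the pointer's height, tilted about 2.5°), but the hand-in returned no verdict.

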